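Prise open the charging box and put the power bank in

ROBOT

A 6-joint arm with a two-finger parallel gripper is mounted at the origin on the work surface. World frame = base frame: x ahead of the robot, y to its left, z up, the work surface at z = 0. Lengths are in mm, angles in rad, forces in N, time in s.
With the tool pointing down it reaches from about 400 to 825 mm from the base axis. Payload 7 kg.
Tool frame: the origin (TCP) lies on the centre line of the jaws, within the pads' length; the fingertips stand env.finger_overhang ahead of it and the grasp point (between the pads) lies 11 mm behind it (env.finger_overhang is the distance from the TCP to the fingertips, in mm); z points along the fingers, y is the line along which they close (so a half turn about z gives the same grasp; the last joint's range is limited). The gripper opens to 85 mm and grips with 20 to 120 N. Pads are 22 mm wide; open, the fingers measure 114 mm over their backs; the gripper's body (76 mm by 85 mm) begins 54 mm behind the grasp point. The pads swing forward as they close: fully open they stand 13 mm farther back than shut.
Start: joints at [-1.042, 0.359, 0.012, 0, -1.224, -0.288], TCP at [160.948, -655.508, 239.302] pointing down, gripper open.
Joint ranges: [-3.07, 3.07], [-1.43, 2.12], [-1.02, 1.25], [-3.03, 1.67], [-3.05, -0], [-3.03, 3.03]. Speed limits (rad/s): [2.39, 2.39, 3.01, 3.14, 3.14, 3.14].

INTERFACE

Orientations are given as a unit quaternion [x, y, z, w].
In Python, from workcell import env gives the robot as it stands.
- The arm moves only by the tool move_arm, never from a script. Its argument "motion" is a list that holds one entry, the list of rows, each a list of 5 numbers: the finger opening in cm, from 0 to 8.54, then the shift along the tool's x, y, z in cm, then the turn about the tool's z in degrees. In form: [[[grip, x, y, z, turn], ...]]. A call has 1 to 12 rows; each row is the pose to reach, as a shift and turn from the pose commanded when the call began, along the tool's axes at that moment; what a row does not reach only later rows make up. A row lasts 1/12 s, in which the tool goes at most 41.7 mm and 7.16 degrees, less where a joint would pass 70% of its speed; a pose out of reach is approached as far as the arm can. A call with a gripper value outside its range is refused whole. The fingers move at their own pace and stop on an object; "squeeze" is the grip in N (left out, the last holds). Time passes only in rows, so rows that repeat a pose let the fingers close. It gives the time, the measured TCP pose, the force, the opening and the grip force at its end, in the units of the state.
- env.get_state(): the state, without advancing time (a new reading comes with each control period).
- env.capture(name): name is "scene" or "side" or "wrist"; returns the picture (400x640x3 uint8, red, green, blue); there is no depth.
- env.camera_model(name): a dict with "fov_y" (degrees; the focal length in pixels is half the picture's height over the tangent of half this angle, whatever the lens; pixels are square), "cx", "cy" (the principal point, pixels), "position" and "attitude" of the camera in the world; the wrist camera has in their place "mount" (4x4, takes a point from camera to tool coordinates, whose origin is the TCP and whose axes are the flange's). Camera axes: x right, y down, z forward; pixel columns grow to the right and rows downward; lengths in mm; the calibration is good to about 2 mm. A picture is of the moment at which its call begins: read the wrist's pose just before it. camera_model takes no time and is no camera call.
- env.finish_job(): hands the job in; it is judged then, once.
The state is a dict: "clock": time; "joint_pos": joint angles; "joint_vel": joint speeds; "joint_torque": joint torques, N m; "ee_pos": TCP position; "tool_rot": TCP orientation; "ft_force": force on the tool from outside, world axes, zero at the start; "moment": the same for the moment, N m; "grip_width": finger opening in mm; "grip_force": force on a finger pad.
Only numpy, scipy, OpenCV 4.12 (cv2) and the standard library are available. Lean on these libraries where they do the work, as an engineer would, in place of code of your own. Each camera call takes 0.05 s, during which the arm holds its last target. There are 200 camera calls.

TASK

The pink slanted lid of the white charging box has no handle: take the orange pry blade, slide its tip well in under the shut lid through the slot in the middle of its low front edge, and, with the tip still under the lid, tip the blade up to about 40 degrees to lever the lid up. Swing the lid all the way open, lay the blade flat in its wooden tray again, and set the blue power bank down gently, flat on the deck inside the box, leaving the lid standing open so that it stays cool. Do not shift the mug or the mouse.

Things in the scene. Friction and masses are not known exactly. Their poses are not given: they have to be found in the camera images.
- chargebox: White charging box fixed on the desk, 160 mm deep (its x) by 220 wide (y), its sloping top closed by the pink lid. Origin: centre of its underside; its low front (its -x) faces left (world +y). Front wall 115 mm high, back wall 190, walls 6 thick; the top rises to the back at 25 degrees. Level deck inside, 75 mm above the desk. Top opening clear from x -55 (ledge) to x 74 mm (back wall).
- slot (a point): Middle of the front lip of the grey ledge that is the floor of the pry slot (box frame x -80, y 0, z 115 mm; axes as the box). The ledge runs 28 mm in, rising at 25 degrees. The slot between ledge and shut lid is 100 mm wide and 9 mm high: the blade must slope like the lid to go in.
- deck (a point): Point on top of the level deck in the charging box, in the middle of the clear opening (box frame x 12, y 0, z 75 mm); axes as the box.
- lid (a joint): Pink lid's angle in rad: 0 shut (sloping 25 degrees), grows as the lid's front edge rises, stop at 2.1 (5 degrees past upright). Weighs 180 g; a stiff friction hinge (0.25 N m) keeps it wherever it is left; about 2 to 3 N at the front edge lift it.
- lid_edge (a point): Middle of the lid's front edge, on its underside; the lid is a flat plate 6 mm thick and 222 mm wide. Moves with the lid: x points from the front edge to the hinge along the lid, y along the edge, z out of its upper face. With the lid shut the edge stands 12 mm (along the slope) in front of the ledge.
- lid_hinge (a point): Middle of the lid's hinge line at the top of the box's back, on the lid's underside, 193 mm from lid_edge; axes as lid_edge. The hinge line runs along y.
- blade: Pry blade, loose, about 70 g, lying in the tray: orange handle 90 mm long, 18 mm wide, 24 mm high, with a flat steel blade 24 mm wide and 2.5 mm thick that sticks out 73 mm from the handle's end at the handle's mid height. Origin: centre of the handle's underside. x points along the blade to the tip, y across its width, z up (square to the blade's flat).
- blade_tip (a point): Middle of the blade's tip edge, 118 mm ahead (x) of and 12 mm above the pry blade's origin; axes as the blade.
- tray: Fixed shallow wooden tray 220 mm (x) by 100 mm (y), walls 4 mm thick and 11 mm high, floor 4 mm thick. Origin: centre of its underside. It stands left of the box, nearer or farther from the robot.
- powerbank: Blue power bank, loose, a rounded block 130 mm (x) by 50 mm (y) by 26 mm high, about 240 g, lying flat on the desk left of the box, in front of or behind the tray. Origin: centre of its underside.
- mug: Blue mug, 76 mm across, 90 mm high, bystander, to be left where it is. Origin: centre of its foot.
- mouse: Grey computer mouse, 58 by 100 by 34 mm, bystander, to be left where it is. Origin: centre of its underside.

How it is judged (in metres and radians):
On the way, in this order (a step that is already met when the one before it is completed fails the run):
1. The blade's tip is at least 24 mm in under the front edge of the lid (12 mm past the lip of the ledge) while the lid is still shut (under 0.06 rad) (value of joint lid below 0.06 rad and x of blade_tip in the frame of lid_edge above 0.024 m and z of blade_tip in the frame of lid_edge between -0.013 and 0.002 m and y of blade_tip in the frame of lid_edge between -0.06 and 0.06 m), for 0.1 s.
2. The blade, tip under the lid and tipped 33 to 60 degrees, has levered the lid up by at least 0.25 rad (value of joint lid between 0.25 and 1 rad and angle between blade's own z axis and vertical between 0.576 and 1.05 rad and x of blade_tip in the frame of lid_edge between 0 and 0.19 m and z of blade_tip in the frame of lid_edge between -0.02 and 0.002 m), for 0.1 s.
3. The lid has been swung all the way open (over 1.75 rad) (value of joint lid above 1.75 rad), for 0.2 s.
At the end, for the whole second after the job is handed in: The lid stands open by more than 1.75 rad, the pry blade lies flat (within 0.1 rad) on the tray's floor inside its walls, and the power bank lies flat (within 0.1 rad and 5 mm) on the deck inside the box; both at rest (value of joint lid above 1.75 rad and z of blade in the frame of tray between 0 and 0.009 m and x of blade in the frame of tray between -0.07 and 0.07 m and y of blade in the frame of tray between -0.05 and 0.05 m and x of blade_tip in the frame of tray between -0.112 and 0.112 m and y of blade_tip in the frame of tray between -0.05 and 0.05 m and angle between each of blade, powerbank's own z axis and vertical below 0.1 rad and z of powerbank in the frame of deck between -0.004 and 0.005 m and x of powerbank in the frame of deck between -0.07 and 0.05 m and y of powerbank in the frame of deck between -0.09 and 0.09 m and linear speed of each of powerbank, blade below 0.02 m/s); the robot touches nothing.
It fails at once if the power bank struck the box hard (over 60 N) instead of being set down gently (contact force between powerbank and chargebox above 60 N).
It fails at once if the mug was shifted by more than 30 mm (distance of mug from where it was at the start of the episode above 0.03 m).
It fails at once if the mouse was shifted by more than 30 mm (distance of mouse from where it was at the start of the episode above 0.03 m).
It also fails if it takes over 72 s, if anything falls off the work surface, if the arm or the gripper's body presses on something with over 40 N, if the wrist force passes 120 N, or if a joint passes its speed limit or range.

## Working session

There is one attempt and no reset: what is moved stays moved. The work goes in short steps, Python scripts to look and compute and a tool call to move; the robot and the scene stay as the last step left them, time stands still between calls to the robot, and variables do not carry over. Pictures are saved under pics/ and viewed, at most 10 in all, crops included, and the job is handed in when it is done.

Besides the shell and the picture viewer there is one more tool, called after "Request:" as name([rows], argument=value, ...), one row to a line, values as JSON. move_arm: Moves the arm, as the interface text tells. Its arguments: {"type":"object","properties":{"motion":{"type":"array","items":{"type":"array","items":{"type":"array","items":{"type":"number"}}}},"squeeze":{"type":"number"}},"required":["motion"]}

```bash
mkdir -p pics; ls
python3 - <<'E'
from workcell import env
import cv2
s=env.get_state();print(s,env.finger_overhang)
for n in("scene","side","wrist"):
    print(n,env.camera_model(n))
    cv2.imwrite(f"pics/{n}0.png",env.capture(n)[:,:,::-1])
E
```

```text
pics
{'clock': 0.0, 'joint_pos': array([-1.04187873e+00,  3.59376671e-01,  1.10349057e-02, -3.83393838e-04,
       -1.22410574e+00, -2.88116126e-01]), 'joint_vel': array([ 0.00125953,  0.00086491,  0.00071729, -0.00079733, -0.00047047,
        0.00083071]), 'joint_torque': array([ 7.37458013e-04, -5.83313119e+01,  2.93429303e+01,  6.93651259e+00,
       -5.89148258e-03,  1.29627551e-05]), 'ee_pos': array([ 160.8493288 , -655.05092843,  238.35386855]), 'tool_rot': array([-1.20045197e-01,  9.92768068e-01,  8.29249563e-04, -1.62557409e-04]), 'ft_force': array([ 0.71652696,  0.29589375, -0.58023432]), 'moment': array([-0.00902807,  0.04547589,  0.00996331]), 'grip_force': 0.0, 'grip_width': 85.59057337432053} 8.0
scene {'fov_y': 50.00468829750762, 'cx': 325.89265299639794, 'cy': 198.1691164017721, 'position': array([1247.39226781,  354.67096989,  676.99426109]), 'attitude': array([ 0.48392236,  0.74309224, -0.38318805, -0.25845694])}
side {'fov_y': 45.82287293851286, 'cx': 320.0032697962861, 'cy': 202.05366542288712, 'position': array([429.64269957, 954.12643054, 652.80675361]), 'attitude': array([-0.05974881,  0.86001851, -0.50460809,  0.04657168])}
wrist {'fov_y': 63.54771843955497, 'cx': 323.38533575594084, 'cy': 196.4839391646837, 'mount': array([[-9.09417000e-04, -9.64801042e-01, -2.62979318e-01,
         6.60019901e+01],
       [ 9.99999470e-01, -7.50282361e-04, -7.05543368e-04,
         1.55456060e+00],
       [ 4.83400233e-04, -2.62979820e-01,  9.64801213e-01,
        -1.35044276e+02],
       [ 0.00000000e+00,  0.00000000e+00,  0.00000000e+00,
         1.00000000e+00]])}
```

View pics/scene0.png

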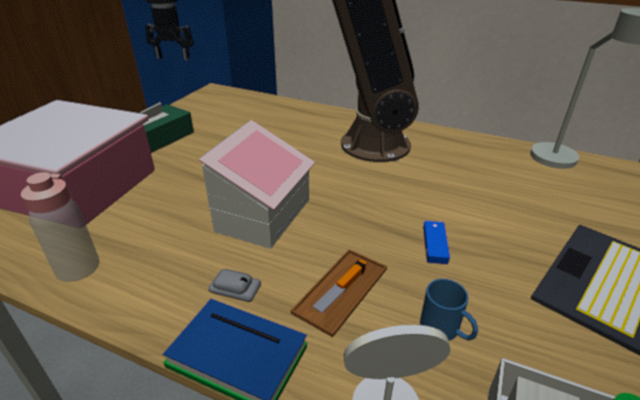

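View pics/side0.png

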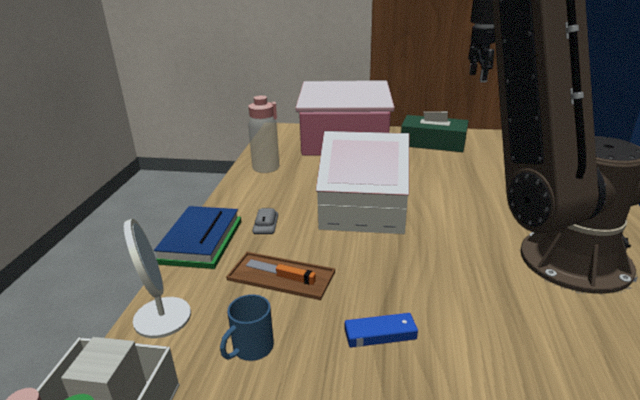

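```bash
cat > h.py <<'E'
import numpy as np, cv2
from scipy.spatial.transform import Rotation as R
from workcell import env
def cam(n,pos=None,rot=None):
    m=env.camera_model(n); f=200/np.tan(np.radians(m['fov_y']/2))
    if n=='wrist':
        T=np.array(m['mount']); r=R.from_quat(rot).as_matrix()
        return f,m['cx'],m['cy'],r@T[:3,:3],r@T[:3,3]+pos
    return f,m['cx'],m['cy'],R.from_quat(m['attitude']).as_matrix(),np.array(m['position'])
def plane(c,uv,z):
    f,cx,cy,r,p=c; d=r@np.array([(uv[0]-cx)/f,(uv[1]-cy)/f,1]); return p+d*(z-p[2])/d[2]
def proj(c,P):
    f,cx,cy,r,p=c; q=(np.atleast_2d(P)-p)@r; return np.c_[f*q[:,0]/q[:,2]+cx,f*q[:,1]/q[:,2]+cy]
E
python3 - <<'E'
import cv2
a=cv2.imread('pics/scene0.png')[110:340,200:460];b=cv2.imread('pics/side0.png')[120:360,220:430]
cv2.imwrite('pics/sc.png',cv2.resize(a,None,fx=2.6,fy=2.6,interpolation=cv2.INTER_CUBIC))
cv2.imwrite('pics/sd.png',cv2.resize(b,None,fx=2.5,fy=2.5,interpolation=cv2.INTER_CUBIC))
E
```

```text
(no output)
```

View pics/sc.png

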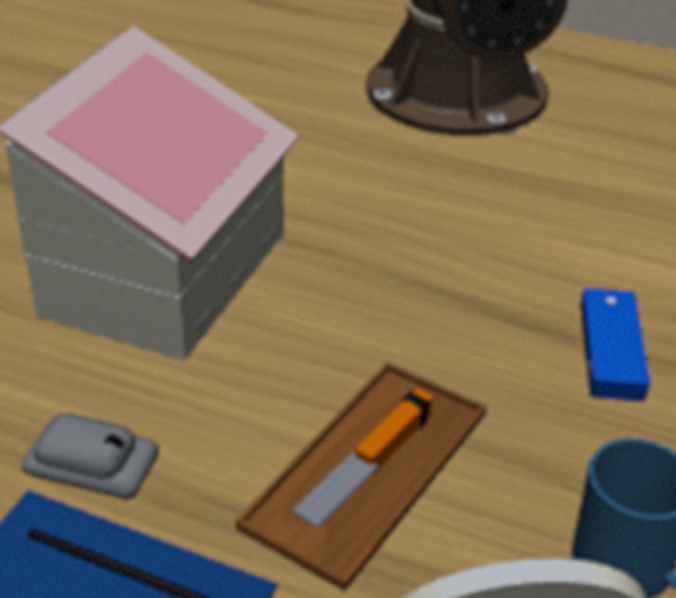

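View pics/sd.png

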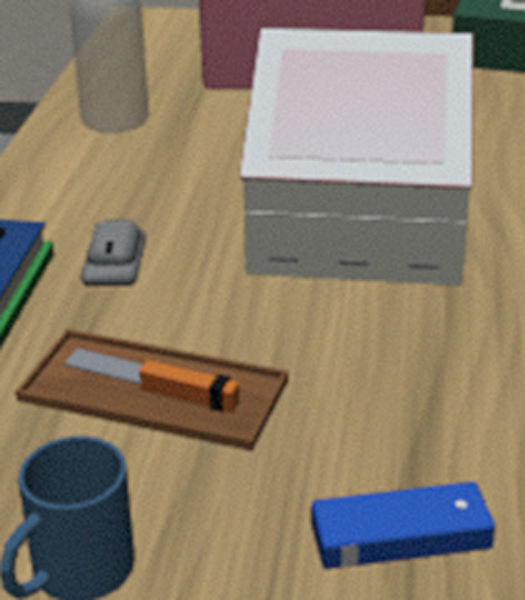

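```bash
cat > fit.py <<'E'
from h import *
from scipy.optimize import least_squares
S,D=cam('scene'),cam('side')
def s(*p): return np.array(p)/2.6+[200,110]
def d(*p): return np.array(p)/2.5+[220,120]
def fit(name,o,x0):
    P=[np.array(a[0],float) for a in o]
    def pose(v,q): return R.from_euler('z',v[2]).as_matrix()@q+[v[0],v[1],0]
    def res(v): return np.concatenate([proj(a[1],pose(v,q))[0]-a[2] for q,a in zip(P,o)])
    r=least_squares(res,x0,x_scale=[100,100,1],loss='soft_l1'); print(name,r.x[:2].round(1),np.degrees(r.x[2]).round(2)); print(r.fun.reshape(-1,2).round(1).tolist())
box=[]
for c,f,pts in((S,s,[(193,257),(298,137),(3,133),(135,27)]),(D,d,[(243,177),(470,181),(263,29),(472,34)])):
    for q,p in zip([(-97.2,111,123.5),(-97.2,-111,123.5),(77.7,111,205.1),(77.7,-111,205.1)],pts): box.append((q,c,f(*p)))
box+=[((-80,110,0),S,s(185,356)),((80,110,0),S,s(40,318)),((-80,-110,0),S,s(283,238)),((-80,110,0),D,d(246,271)),((-80,-110,0),D,d(462,283))]
fit('box',box,[500,-100,-1.57])
t=[]
for c,f,pts in((S,s,[(389,366),(486,408),(345,586),(238,524)]),(D,d,[(287,374),(252,447),(18,396),(68,332)])):
    for q,p in zip([(-110,-50,11),(-110,50,11),(110,50,11),(110,-50,11)],pts): t.append((q,c,f(*p)))
fit('tray',t,[600,200,0])
b=[]
for c,f,pts in((S,s,[(295,515),(318,526),(357,456),(380,463)]),(D,d,[(75,348),(66,362),(142,361),(139,381)])):
    for q,p in zip([(118,-12,16),(118,12,16),(45,-12,16),(45,12,16)],pts): b.append((q,c,f(*p)))
fit('blade',b,[600,200,0])
k=[]
for c,f,pts in((S,s,[(583,290),(634,291),(647,385),(594,382)]),(D,d,[(478,484),(492,530),(323,548),(313,500)])):
    for q,p in zip([(-65,-25,25),(-65,25,25),(65,25,25),(65,-25,25)],pts): k.append((q,c,f(*p)))
fit('bank',k,[400,300,0])
for n,p in(('mouse s',plane(S,s(90,455),15)),('mouse d',plane(D,d(113,255),15)),('mug',plane(D,d(75,465),90))):print(n,p.round())
E
python3 fit.py
```

```text
box [ 492.4 -140.3] -88.42
[[0.1, -0.2], [-0.1, -1.3], [-0.4, -1.1], [0.1, 0.1], [-1.2, -0.4], [1.6, 1.8], [-1.4, 0.8], [0.2, 1.0], [-0.3, 2.1], [-2.3, -0.1], [-0.2, -2.1], [-0.0, 1.6], [0.5, 1.1]]
tray [653.4 144.9] -10.58
[[0.1, -1.6], [1.4, -0.4], [1.3, -0.7], [-0.1, -0.9], [0.1, -0.2], [-0.7, -1.0], [-2.3, -1.1], [-1.3, -0.8]]
blade [617.4 151. ] -13.38
[[-0.3, -1.5], [0.5, 0.1], [-2.5, -0.5], [-1.9, 2.1], [0.8, 0.9], [-0.9, 1.3], [2.8, 2.5], [-0.9, 0.8]]
bank [429.2 293.3] 15.84
[[0.0, -1.5], [0.9, -0.0], [1.3, -0.5], [-1.1, -1.6], [-0.5, -0.6], [2.0, -0.2], [-1.0, 0.3], [-1.7, -0.0]]
mouse s [743. -62.  15.]
mouse d [739. -56.  15.]
mug [658. 342.  90.]
```

```bash
cat >> h.py <<'E'
def go(x,y,z,psi,frm=None):
    """row (cm,deg) to bring the TCP to x,y,z with jaw-line yaw psi (deg)"""
    s=env.get_state(); r=R.from_quat(s['tool_rot']).as_matrix(); p=s['ee_pos']
    p0=np.degrees(np.arctan2(r[1,1],r[0,1]))
    dl=(np.array([x,y,z])-p)@r/10
    t=p0-psi
    print('pose',p.round(1),'psi',p0.round(2),'F',s['ft_force'].round(1),'t',round(float(s['clock']),2),'| row',dl.round(2),'turn',round(t,2), 'or',round(t-360 if t>0 else t+360,2))
E
python3 - <<'E'
from h import *
go(160,-655,330,103.8); go(617,151,180,76.6)
go(430,-140,330,256)
E
```

```text
pose [ 160.9 -655.2  238.6] psi 103.79 F [-0.1  1.1 -0.1] t 0.15 | row [ 0.08  0.05 -9.14] turn -0.01 or 359.99
pose [ 160.9 -655.2  238.6] psi 103.79 F [-0.1  1.1 -0.1] t 0.15 | row [-63.52  67.41   5.94] turn 27.19 or -332.81
pose [ 160.9 -655.2  238.6] psi 103.79 F [-0.1  1.1 -0.1] t 0.15 | row [-38.42  43.63  -9.09] turn -152.21 or 207.79
```

Request:
move_arm([
  [[8.5,0,0,-9.1,0],[8.5,0,0,-9.1,0],[8.5,0,0,-9.1,0],[8.5,-12,13,-9.1,7],[8.5,-15,16,-9.1,14],[8.5,-18,19,-9.1,21],[8.5,-21,22,-9.1,27],[8.5,-25,26,-9.1,27],[8.5,-28,30,-9.1,27],[8.5,-32,34,-9.1,27],[8.5,-35,37,-9.1,27],[8.5,-38,40,-9.1,27]],
])

```text
clock: 1.15
ee_pos: [345.6, -329.5, 330.4]
tool_rot: [0.115, 0.993, -0.0, 0.0]
ft_force: [0.6, -0.1, -0.7]
grip_width: 84.6
grip_force: 0.0
```

Run:
```python
from h import *
go(617,151,330,76.6); go(617,151,180,76.6); print(np.degrees(env.get_state()['joint_pos']).round(1))
```

```text
pose [ 345.6 -329.5  330.4] psi 76.78 F [ 0.6 -0.1 -0.7] t 1.15 | row [-15.44  52.98   0.06] turn 0.18 or -359.82
pose [ 345.6 -329.5  330.4] psi 76.78 F [ 0.6 -0.1 -0.7] t 1.15 | row [-15.42  52.98  15.06] turn 0.18 or -359.82
[-20.   -1.4 -14.4  -0.  -76.9 -83.3]
```

Request:
move_arm([
  [[8.5,-15.4,53,0,0],[8.5,-15.4,53,0,0],[8.5,-15.4,53,0,0],[8.5,-15.4,53,0,0],[8.5,-15.4,53,0,0],[8.5,-15.4,53,0,0],[8.5,-15.4,53,0,0],[8.5,-15.4,53,0,0],[8.5,-15.4,53,0,0],[8.5,-15.4,53,0,0],[8.5,-15.4,53,0,0],[8.5,-15.4,53,0,0]],
])

```text
clock: 2.15
ee_pos: [591.3, 106.4, 330.3]
tool_rot: [0.115, 0.993, 0.0, 0.0]
ft_force: [1.2, -0.3, 0.4]
grip_width: 84.8
grip_force: 0.0
```

Request:
move_arm([
  [[8.5,0,0,13,0],[8.5,0,0,13,0],[8.5,0,0,13,0],[8.5,0,0,13,0],[8.5,0,0,13,0],[8.5,0,0,13,0],[8.5,0,0,13,0]],
])

```text
clock: 2.73
ee_pos: [592.5, 104.6, 203.5]
tool_rot: [0.115, 0.993, 0.001, 0.002]
ft_force: [0.3, -0.3, 1.4]
grip_width: 84.8
grip_force: 0.0
```

Run:
```python
from h import *
s=env.get_state(); im=env.capture('wrist'); go(617,151,180,76.6)
cv2.imwrite('pics/w1.png',im[:,:,::-1]); np.savez('w1.npz',p=s['ee_pos'],q=s['tool_rot'])
c=cam('wrist',s['ee_pos'],s['tool_rot'])
B=lambda v:[R.from_euler('z',-13.38,degrees=True).as_matrix()@np.array(q)+[617.4,151,4] for q in v]
print(proj(c,np.array(B([(118,-12,12),(118,12,12),(45,-9,24),(45,9,24),(-45,9,24),(-45,-9,24)]))).round(0).tolist())
```

```text
pose [592.4 104.6 203.5] psi 76.8 F [-0.2 -0.5  0.5] t 2.78 | row [-1.33  5.07  2.37] turn 0.2 or -359.8
[[356.0, 290.0], [377.0, 290.0], [362.0, 234.0], [380.0, 234.0], [384.0, 146.0], [365.0, 146.0]]
```

View pics/w1.png

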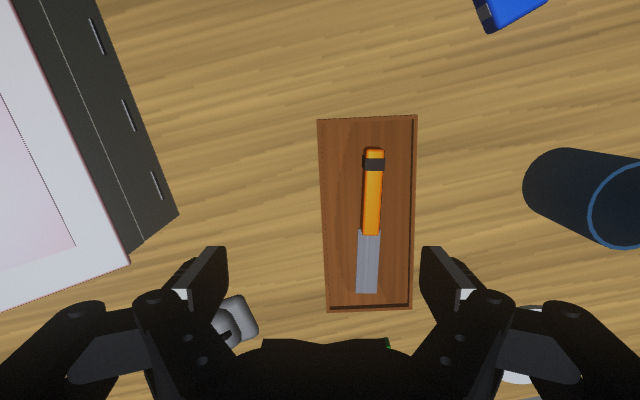

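Run:
```python
from h import *
go(629.5,148.1,60,76.6);go(629.5,148.1,16,76.6)
w=np.load('w1.npz'); c=cam('wrist',w['p'],w['q'])
B=lambda v:np.array([R.from_euler('z',-88.42,degrees=True).as_matrix()@np.array(q)+[492.4,-140.3,0] for q in v])
print(proj(c,B([(-97.2,111,123.5),(-80,110,0)])).round(0).tolist(),'obs 130,264; 178,214')
```

```text
pose [592.4 104.6 203.5] psi 76.8 F [-0.2 -0.5  0.5] t 2.78 | row [-2.56  5.04 14.38] turn 0.2 or -359.8
pose [592.4 104.6 203.5] psi 76.8 F [-0.2 -0.5  0.5] t 2.78 | row [-2.55  5.03 18.78] turn 0.2 or -359.8
[[131.0, 261.0], [180.0, 212.0]] obs 130,264; 178,214
```

Request:
move_arm([
  [[4.5,-2.55,5,10,0],[4.5,-2.55,5,14.4,0],[4.5,-2.55,5,14.4,0],[4.5,-2.55,5,14.4,0],[4.5,-2.55,5,14.4,0],[4.5,-2.55,5,16,0],[4.5,-2.55,5,18.7,0],[4.5,-2.55,5,18.7,0],[4.5,-2.55,5,18.7,0],[4.5,-2.55,5,18.7,0]],
])

```text
clock: 3.62
ee_pos: [628.5, 147.5, 16.1]
tool_rot: [0.115, 0.993, 0.001, 0.001]
ft_force: [0.8, -0.2, 0.4]
grip_width: 45.1
grip_force: 0.0
```

Request:
move_arm([
  [[1,0,0,0,0],[1,0,0,0,0],[1,0,0,0,0],[1,0,0,0,0],[1,0,0,0,0],[1,0,0,0,0]],
], squeeze=40)

```text
clock: 4.12
ee_pos: [628.1, 147.6, 15.5]
tool_rot: [0.115, 0.993, 0.001, 0.001]
ft_force: [-1.0, 0.2, 7.5]
grip_width: 17.2
grip_force: 40.5
```

Run:
```python
from h import *
go(629.5,148.1,250,76.6)
```

```text
pose [628.1 147.6  15.5] psi 76.83 F [-1.   0.2  7.5] t 4.12 | row [ -0.18   0.12 -23.45] turn 0.23 or -359.77
```

Request:
move_arm([
  [[1,0,0,-14.5,0],[1,0,0,-14.5,0],[1,0,0,-14.5,0],[1,0,0,-14.5,0],[1,0,0,-14.5,0],[1,0,0,-14.5,0]],
])

```text
clock: 4.62
ee_pos: [627.7, 147.6, 161.1]
tool_rot: [0.115, 0.993, 0.001, 0.002]
ft_force: [-1.0, 1.0, -2.3]
grip_width: 17.4
grip_force: 39.5
```

Run:
```python
from h import *
go(455,75,160,15)
```

```text
pose [627.7 147.6 161.1] psi 76.8 F [-1.   1.  -2.3] t 4.62 | row [ 15.16 -11.01   0.02] turn 61.8 or -298.2
```

Request:
move_arm([
  [[1,15.2,-11,0,7],[1,15.2,-11,0,14],[1,15.2,-11,0,21],[1,15.2,-11,0,28],[1,15.2,-11,0,35],[1,15.2,-11,0,42],[1,15.2,-11,0,49],[1,15.2,-11,0,56],[1,15.2,-11,0,61.8],[1,15.2,-11,0,61.8],[1,15.2,-11,0,61.8]],
])

```text
clock: 5.53
ee_pos: [472.5, 18.1, 144.7]
tool_rot: [0.569, 0.82, 0.045, -0.051]
ft_force: [-0.1, 4.7, 3.2]
grip_width: 17.3
grip_force: 40.2
```

Run:
```python
from h import *
print(np.degrees(env.get_state()['joint_pos']).round(1))
go(462,47,141,15)
cv2.imwrite('pics/s2.png',np.hstack([cv2.resize(env.capture('scene')[90:250,180:420,::-1],None,fx=1.7,fy=1.7),cv2.resize(env.capture('side')[110:270,280:500,::-1],None,fx=1.7,fy=1.7)]))
```

```text
[  19.4    7.8  -26.6   -9.4  -55.1 -173.6]
pose [472.5  18.1 144.7] psi 20.41 F [-0.1  4.7  3.2] t 5.53 | row [3.   0.02 0.78] turn 5.41 or -354.59
```

View pics/s2.png

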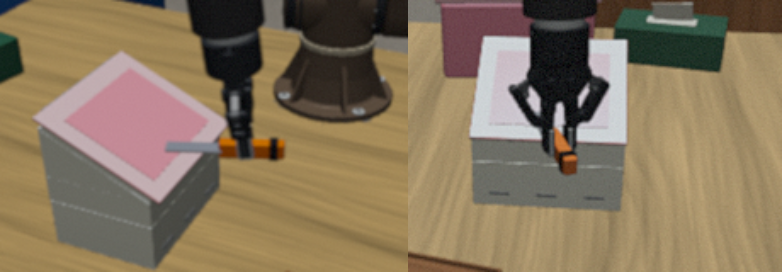

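Request:
move_arm([
  [[1,0,0,-3,0],[1,3,0,-3,-5],[1,4,0,-3,-5],[1,4,0,-3,-5],[1,4,0,-3,-5],[1,4,0,-3,-5]],
])

```text
clock: 6.13
ee_pos: [459.3, 50.0, 179.1]
tool_rot: [0.531, 0.845, 0.047, -0.05]
ft_force: [-0.1, -0.6, -0.8]
grip_width: 17.1
grip_force: 39.8
```

Run:
```python
from h import *
print(np.degrees(env.get_state()['joint_pos']).round(1))
print(R.from_quat(env.get_state()['tool_rot']).as_matrix().round(3).tolist())
go(455,75,160,20)
```

```text
[  23.9    4.3  -25.6   -9.   -59.1 -173.6]
[[-0.432, 0.901, -0.034], [0.892, 0.433, 0.131], [0.133, 0.026, -0.991]]
pose [459.3  50.  179.1] psi 25.65 F [-0.1 -0.6 -0.8] t 6.13 | row [2.16 0.65 2.24] turn 5.65 or -354.35
```

Run:
```python
from h import *
go(455,80,290,25)
```

```text
pose [459.3  50.  179.1] psi 25.65 F [-0.1 -0.6 -0.8] t 6.13 | row [  4.34   1.2  -10.58] turn 0.65 or -359.35
```

Request:
move_arm([
  [[1,4.3,1.2,-10.6,0],[1,4.3,1.2,-10.6,0],[1,4.3,1.2,-10.6,-7],[1,4.3,1.2,-10.6,-14],[1,4.3,1.2,-10.6,-21],[1,4.3,1.2,-10.6,-28],[1,4.3,1.2,-10.6,-35],[1,4.3,1.2,-10.6,-42],[1,4.3,1.2,-10.6,-49],[1,4.3,1.2,-10.6,-56],[1,4.3,1.2,-10.6,-63],[1,4.3,1.2,-10.6,-70]],
])

```text
clock: 7.13
ee_pos: [455.5, 79.1, 290.0]
tool_rot: [-0.052, 0.996, 0.067, -0.014]
ft_force: [-0.0, 0.2, -0.3]
grip_width: 17.1
grip_force: 39.8
```

Request:
move_arm([
  [[1,0,0,0,-7],[1,0,0,0,-14],[1,0,0,0,-21],[1,0,0,0,-28],[1,0,0,0,-35],[1,0,0,0,-42],[1,0,0,0,-49],[1,0,0,0,-56],[1,0,0,0,-63],[1,0,0,0,-70],[1,0,0,0,-77],[1,0,0,0,-84]],
])

```text
clock: 8.13
ee_pos: [455.5, 79.1, 290.1]
tool_rot: [0.706, -0.705, -0.059, -0.034]
ft_force: [0.0, -0.5, -1.1]
grip_width: 17.0
grip_force: 39.8
```

Request:
move_arm([
  [[1,0,0,0,-7],[1,0,0,0,-14],[1,0,0,0,-21],[1,0,0,0,-28],[1,0,0,0,-35],[1,0,0,0,-42],[1,0,0,0,-49],[1,0,0,0,-56],[1,0,0,0,-63],[1,0,0,0,-70],[1,0,0,0,-77],[1,0,0,0,-84]],
])

```text
clock: 9.13
ee_pos: [455.5, 79.1, 290.0]
tool_rot: [0.996, -0.052, -0.021, -0.065]
ft_force: [0.5, -0.1, 0.2]
grip_width: 17.3
grip_force: 39.8
```

Request:
move_arm([
  [[1,0,0,0,-7],[1,0,0,0,-14],[1,0,0,0,-21],[1,0,0,0,-28],[1,0,0,0,-35],[1,0,0,0,-42],[1,0,0,0,-49],[1,0,0,0,-56],[1,0,0,0,-63],[1,0,0,0,-70],[1,0,0,0,-77],[1,0,0,0,-77]],
])

```text
clock: 10.13
ee_pos: [455.5, 79.2, 290.1]
tool_rot: [0.812, 0.579, 0.024, -0.063]
ft_force: [0.4, 1.0, -1.2]
grip_width: 17.1
grip_force: 39.8
```

```bash
cat >> h.py <<'E'
def st():
    s=env.get_state(); r=R.from_quat(s['tool_rot']).as_matrix()
    print(np.degrees(s['joint_pos']).round(1),'toolz',r[:,2].round(3),'toolx',r[:,0].round(3)); return s
E
python3 - <<'E'
from h import *
st();go(455,80,290,0)
E
```

```text
[ 27.7  -1.1 -16.4  -7.9 -73.  135.5] toolz [-0.034  0.131 -0.991] toolx [0.327 0.938 0.113]
pose [455.5  79.2 290.1] psi -18.75 F [ 0.4  1.  -1.2] t 10.13 | row [ 0.06 -0.07  0.02] turn -18.75 or 341.25
```

Request:
move_arm([
  [[1,0,0,0,-7],[1,0,0,0,-14],[1,0,0,0,-21],[1,0,0,0,-28],[1,0,0,0,-35],[1,0,0,0,-42],[1,0,0,0,-49],[1,0,0,0,-54],[1,0,0,0,-54]],
])

```text
clock: 10.88
ee_pos: [419.9, 122.1, 293.3]
tool_rot: [0.487, 0.872, 0.038, -0.015]
ft_force: [-0.9, -0.2, -1.0]
grip_width: 16.9
grip_force: 39.8
```

Run:
```python
from h import *
st();go(455,80,290,0)
```

```text
[ 39.3  -5.9 -22.   -3.3 -70.5 173.3] toolz [ 0.011  0.08  -0.997] toolx [-0.525  0.849  0.062]
pose [419.9 122.1 293.3] psi 31.54 F [-0.9 -0.2 -1. ] t 10.88 | row [-5.43  0.77  0.04] turn 31.54 or -328.46
```

Request:
move_arm([
  [[1,-5.4,0.8,0,-4],[1,-5.4,0.8,0,-4],[1,-5.4,0.8,0,-4],[1,-5.4,0.8,0,-4]],
])

```text
clock: 11.22
ee_pos: [432.0, 109.3, 290.5]
tool_rot: [0.477, 0.879, 0.028, 0.01]
ft_force: [-0.2, 0.6, -1.2]
grip_width: 17.5
grip_force: 39.8
```

Run:
```python
from h import *
st();go(455,80,290,0)
```

```text
[ 3.960e+01 -5.800e+00 -2.360e+01 -1.000e-01 -6.870e+01  1.735e+02] toolz [ 0.045  0.04  -0.998] toolx [-0.546  0.838  0.009]
pose [432.  109.3 290.5] psi 33.03 F [-0.2  0.6 -1.2] t 11.22 | row [-3.71  0.33  0.04] turn 33.03 or -326.97
```

Run:
```python
from h import *
go(487,75,170,1.6)
```

```text
pose [432.  109.3 290.5] psi 33.03 F [-0.2  0.6 -1.2] t 11.22 | row [-5.98  2.02 12.14] turn 31.43 or -328.57
```

Request:
move_arm([
  [[1,-6,2,0,7],[1,-6,2,0,14],[1,-6,2,4,21],[1,-6,2,8,28],[1,-6,2,12.1,31.4],[1,-6,2,12.1,31.4],[1,-6,2,12.1,31.4]],
])

```text
clock: 11.8
ee_pos: [486.5, 74.1, 169.6]
tool_rot: [0.695, 0.718, 0.028, 0.002]
ft_force: [0.2, 0.3, 0.3]
grip_width: 16.9
grip_force: 39.8
```

Run:
```python
from h import *
st();go(487,51,144,1.6)
cv2.imwrite('pics/s3.png',np.hstack([cv2.resize(env.capture('scene')[90:250,180:420,::-1],None,fx=1.7,fy=1.7),cv2.resize(env.capture('side')[110:270,280:500,::-1],None,fx=1.7,fy=1.7)]))
```

```text
[ 31.1   5.1 -29.3  -0.8 -52.5 151.2] toolz [ 0.042  0.038 -0.998] toolx [-0.033  0.999  0.036]
pose [486.5  74.1 169.6] psi 1.78 F [0.2 0.3 0.3] t 11.8 | row [-2.4  -0.13  2.47] turn 0.18 or -359.82
```

View pics/s3.png

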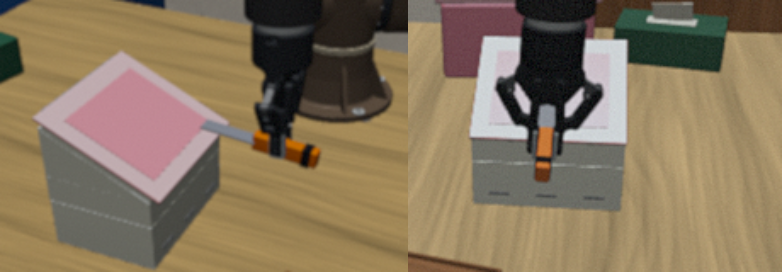

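```bash
cat >> h.py <<'E'
def onplane(uv,p0,yaw,n='scene'):
    """scene pixel -> point in the vertical plane through p0 along yaw; returns (along, z)"""
    f,cx,cy,r,p=cam(n); d=r@np.array([(uv[0]-cx)/f,(uv[1]-cy)/f,1]); a=np.radians(yaw)
    nn=np.array([-np.sin(a),np.cos(a),0]); q=p+d*((p0-p)@nn)/(d@nn)
    return (q-p0)@[np.cos(a),np.sin(a),0],q[2]-p0[2]
E
python3 - <<'E'
from h import *
p=env.get_state()['ee_pos']
f=lambda u,v:(u/1.7+180,v/1.7+90)
for n,u in(('tip',(203,125)),('bladeroot',(255,141)),('heeltop',(322,150)),('heelbot',(316,165))): print(n,np.round(onplane(f(*u),p,-88.2),1))
E
```

```text
tip [107.3   7.9]
bladeroot [32.3  0.7]
heeltop [-59.    9.1]
heelbot [-52.7 -15.4]
```

Run:
```python
from h import *
for q in[(487,51,125),(487,49.5,112),(487,47,100),(487,44,90),(487,41,81.5)]:go(*q,1.6)
```

```text
pose [488.6  75.4 173. ] psi 1.86 F [ 0.7 -0.   0. ] t 11.9 | row [-2.62 -0.48  4.68] turn 0.26 or -359.74
pose [488.6  75.4 173. ] psi 1.86 F [ 0.7 -0.   0. ] t 11.9 | row [-2.82 -0.55  5.98] turn 0.26 or -359.74
pose [488.6  75.4 173. ] psi 1.86 F [ 0.7 -0.   0. ] t 11.9 | row [-3.12 -0.62  7.16] turn 0.26 or -359.74
pose [488.6  75.4 173. ] psi 1.86 F [ 0.7 -0.   0. ] t 11.9 | row [-3.46 -0.68  8.15] turn 0.26 or -359.74
pose [488.6  75.4 173. ] psi 1.86 F [ 0.7 -0.   0. ] t 11.9 | row [-3.79 -0.73  8.98] turn 0.26 or -359.74
```

Request:
move_arm([
  [[1,-2.6,-0.4,2,0],[1,-2.6,-0.4,4.7,0],[1,-2.6,-0.4,4.7,0],[1,-2.8,-0.5,5.4,0],[1,-2.8,-0.5,6,0],[1,-3.0,-0.6,6.6,0],[1,-3.1,-0.6,7.2,0],[1,-3.3,-0.7,7.7,0],[1,-3.5,-0.7,8.2,0],[1,-3.7,-0.7,8.6,0],[1,-3.8,-0.7,9,0],[1,-3.8,-0.7,9,0]],
], squeeze=25)

```text
clock: 12.9
ee_pos: [485.2, 40.2, 78.4]
tool_rot: [0.695, 0.718, 0.03, 0.003]
ft_force: [1.4, 2.4, 2.9]
grip_width: 16.8
grip_force: 42.4
```

Run:
```python
from h import *
s=st();go(487,51,100,1.6)
im=env.capture('scene')
cv2.imwrite('pics/s4.png',cv2.resize(im[110:230,230:430,::-1],None,fx=4,fy=4,interpolation=cv2.INTER_CUBIC))
```

```text
[ 27.3  11.4 -36.2  -1.3 -39.  155.6] toolz [ 0.045  0.04  -0.998] toolx [-0.033  0.999  0.038]
pose [485.2  40.2  78.4] psi 1.78 F [1.4 2.4 2.9] t 12.9 | row [ 1.15  0.31 -2.11] turn 0.18 or -359.82
```

View pics/s4.png

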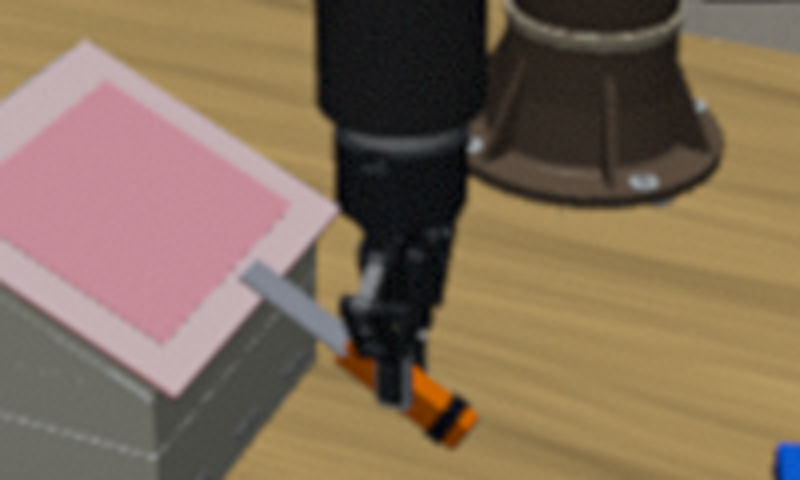

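Run:
```python
from h import *
s=env.get_state();p=s['ee_pos']
f=lambda u,v:(u/4+230,v/4+110)
for n,u in(('tip',(252,271)),('root',(341,343)),('heelbot',(442,446)),('heeltop',(475,412))): print(n,np.round(onplane(f(*u),p,-88.2),1))
print(p,s['ft_force'],s['grip_force'])
```

```text
tip [92.1 56.4]
root [35.1 20. ]
heelbot [-30.6 -37.7]
heeltop [-50.2  -6.5]
[485.22821153  40.36707311  78.68547842] [0.83605058 1.16086534 0.67030815] 42.20332324504852
```

Run:
```python
from h import *
s=env.get_state();p=s['ee_pos']
f=lambda u,v:(u/4+230,v/4+110)
print(np.round(onplane(f(270,285.7),p,-88.2),1))
B=lambda v:np.array([R.from_euler('z',-88.42,degrees=True).as_matrix()@np.array(q)+[492.4,-140.3,0] for q in v])
S=cam('scene')
print(((proj(S,B([(-97.2,111,123.5),(-97.2,0,123.5),(-97.2,-111,123.5),(77.7,-111,205.1)]))-[230,110])*4).round(0).tolist(), 'obs 175,395  338,208 85,40')
```

```text
[80.6 49. ]
[[177.0, 394.0], [264.0, 292.0], [338.0, 206.0], [88.0, 42.0]] obs 175,395  338,208 85,40
```

Run:
```python
from h import *
for q in[(485.5,45,86),(485.5,85,80),(486,80.3,46.2)]:go(*q,1.8)
```

```text
pose [485.2  40.4  78.7] psi 1.78 F [0.8 1.2 0.7] t 12.95 | row [ 0.49  0.08 -0.71] turn -0.02 or 359.98
pose [485.2  40.4  78.7] psi 1.78 F [0.8 1.2 0.7] t 12.95 | row [4.46 0.17 0.05] turn -0.02 or 359.98
pose [485.2  40.4  78.7] psi 1.78 F [0.8 1.2 0.7] t 12.95 | row [3.86 0.05 3.4 ] turn -0.02 or 359.98
```

Request:
move_arm([
  [[1,0.5,0.1,-0.7,0],[1,2.5,0.1,-0.7,0],[1,4.5,0.1,0,0],[1,4.5,0.1,0,0],[1,4,0.1,3.4,0],[1,3.9,0.05,3.4,0],[1,3.9,0.05,3.4,0],[1,3.9,0.05,3.4,0]],
], squeeze=40)

```text
clock: 13.62
ee_pos: [486.1, 80.8, 47.4]
tool_rot: [0.695, 0.718, 0.03, 0.003]
ft_force: [0.8, 0.3, -0.7]
grip_width: 17.0
grip_force: 41.9
```

Run:
```python
from h import *
im=env.capture('scene'); go(486,47,61.7,1.8); go(486,20.3,74.2,1.8)
cv2.imwrite('pics/s5.png',cv2.resize(im[120:240,250:410,::-1],None,fx=5,fy=5,interpolation=cv2.INTER_CUBIC))
```

```text
pose [486.6  81.   47.9] psi 1.78 F [-0.   0.7 -0.3] t 13.67 | row [-3.34 -0.1  -1.52] turn -0.02 or 359.98
pose [486.6  81.   47.9] psi 1.78 F [-0.   0.7 -0.3] t 13.67 | row [-5.96 -0.13 -2.87] turn -0.02 or 359.98
```

View pics/s5.png

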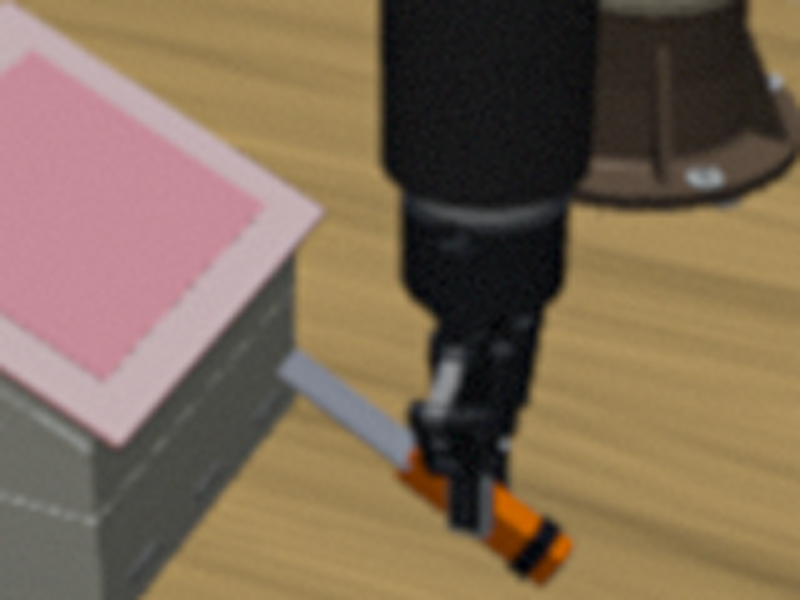

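Run:
```python
from h import *
s=env.get_state();p=s['ee_pos'];print(p)
f=lambda u,v:(u/5+250,v/5+120)
for n,u in(('tip',(292,363)),('root',(408,461))): print(n,np.round(onplane(f(*u),p,-88.2),1))
B=lambda v:np.array([R.from_euler('z',-88.42,degrees=True).as_matrix()@np.array(q)+[492.4,-140.3,0] for q in v])
print(((proj(cam('scene'),B([(-97.2,111,123.5),(-97.2,-111,123.5)]))-[250,120])*5).round(0).tolist(), 'obs 120,446  324,210')
```

```text
[486.64095367  81.03719259  47.88218383]
tip [92.2 57.2]
root [32.4 16.4]
[[122.0, 443.0], [322.0, 207.0]] obs 120,446  324,210
```

Run:
```python
from h import *
for q in[(486.5,63,47),(486.5,45,55),(486.5,32.5,63),(486.5,15,71.5)]:go(*q,1.8)
```

```text
pose [486.6  81.   47.9] psi 1.78 F [-0.   0.7 -0.3] t 13.67 | row [-1.8  -0.07  0.01] turn -0.02 or 359.98
pose [486.6  81.   47.9] psi 1.78 F [-0.   0.7 -0.3] t 13.67 | row [-3.57 -0.09 -0.86] turn -0.02 or 359.98
pose [486.6  81.   47.9] psi 1.78 F [-0.   0.7 -0.3] t 13.67 | row [-4.79 -0.09 -1.71] turn -0.02 or 359.98
pose [486.6  81.   47.9] psi 1.78 F [-0.   0.7 -0.3] t 13.67 | row [-6.5  -0.11 -2.62] turn -0.02 or 359.98
```

Request:
move_arm([
  [[1,-1.8,-0.1,0,0],[1,-2.7,-0.1,-0.4,0],[1,-3.6,-0.1,-0.9,0],[1,-4.2,-0.1,-1.3,0],[1,-4.8,-0.1,-1.7,0],[1,-4.8,-0.1,-1.7,0]],
])

```text
clock: 14.17
ee_pos: [487.9, 36.0, 63.0]
tool_rot: [0.696, 0.717, 0.035, 0.002]
ft_force: [-3.3, 27.3, -11.0]
grip_width: 17.1
grip_force: 42.9
```

Run:
```python
from h import *
go(486.5,15,71.5,1.8)
```

```text
pose [487.9  36.   63. ] psi 1.61 F [ -3.3  27.3 -11. ] t 14.17 | row [-2.05 -0.15 -0.96] turn -0.19 or 359.81
```

Request:
move_arm([
  [[1,1.4,0,0.3,0],[1,1.4,0,0.3,0],[1,1.4,0,0.3,0],[1,1.4,0,0.3,0]],
])

```text
clock: 14.5
ee_pos: [485.9, 46.3, 60.0]
tool_rot: [0.695, 0.718, 0.031, 0.003]
ft_force: [-1.0, -0.3, -1.5]
grip_width: 17.3
grip_force: 43.9
```

Run:
```python
from h import *
im=env.capture('scene');cv2.imwrite('pics/s6.png',im[:,:,::-1])
go(486.5,50,60,1.8);go(486.5,36.5,68,1.8)
# blade orange/gray: automatic tip measure: gray-blue blade pixels vs. previous empty image
a=cv2.imread('pics/scene0.png').astype(int);b=im[:,:,::-1].astype(int)
m=(abs(a-b).sum(2)>40); hsv=cv2.cvtColor(im,cv2.COLOR_RGB2HSV)
g=m&(im.min(2)>95)&(hsv[:,:,1]<70); g[:, :270]=0; g[:,345:]=0; g[:150]=0; g[230:]=0
ys,xs=np.nonzero(g); print(len(xs),xs.min(),xs.max(),ys.min(),ys.max())
sub=im[165:220,280:345]; 
for v in range(180,220,4): r=np.nonzero(g[v])[0]; print(v,(r.min(),r.max()) if len(r) else None)
```

```text
pose [485.8  46.1  59.9] psi 1.78 F [-0.1  0.  -0.2] t 14.55 | row [0.39 0.08 0.01] turn -0.02 or 359.98
pose [485.8  46.1  59.9] psi 1.78 F [-0.1  0.  -0.2] t 14.55 | row [-0.93  0.07 -0.85] turn -0.02 or 359.98
296 270 338 150 206
180 None
184 (np.int64(282), np.int64(326))
188 (np.int64(281), np.int64(326))
192 (np.int64(299), np.int64(324))
196 (np.int64(304), np.int64(316))
200 (np.int64(310), np.int64(318))
204 (np.int64(272), np.int64(318))
208 None
212 None
216 None
```

Request:
move_arm([
  [[1,-0.3,0.05,-0.4,0],[1,-0.6,0.05,-0.65,0],[1,-0.95,0.05,-0.85,0],[1,-0.95,0.05,-0.85,0],[1,-1.2,0.05,-0.97,0],[1,-1.2,0.05,-0.97,0]],
])

```text
clock: 15.05
ee_pos: [486.2, 33.6, 68.8]
tool_rot: [0.695, 0.718, 0.031, 0.003]
ft_force: [0.2, 0.2, -0.4]
grip_width: 17.2
grip_force: 43.9
```

Request:
move_arm([
  [[1,-0.4,0,-0.22,0],[1,-0.8,0,-0.43,0],[1,-1.2,0,-0.64,0],[1,-1.65,0.05,-0.87,0],[1,-1.65,0.05,-0.87,0],[1,-1.65,0.05,-0.87,0]],
])

```text
clock: 15.55
ee_pos: [487.0, 17.0, 76.9]
tool_rot: [0.696, 0.718, 0.031, 0.003]
ft_force: [0.5, -0.4, -0.8]
grip_width: 17.3
grip_force: 43.9
```

Run:
```python
from h import *
im=env.capture('scene');im2=env.capture('side');go(486,17,77,1.8)
cv2.imwrite('pics/s7.png',np.hstack([cv2.resize(im[120:240,250:370,::-1],None,fx=3.3,fy=3.3,interpolation=cv2.INTER_CUBIC),cv2.resize(im2[150:270,310:430,::-1],None,fx=3.3,fy=3.3,interpolation=cv2.INTER_CUBIC)]))
```

```text
pose [486.8  17.2  76.7] psi 1.78 F [ 0.3 -0.  -0.8] t 15.65 | row [-0.02 -0.08 -0.04] turn -0.02 or 359.98
```

Request:
move_arm([
  [[1,0,0,0.3,0],[1,-0.1,0,0.7,0],[1,-0.2,0,1.1,0],[1,-0.3,0,1.5,0],[1,-0.35,0,1.9,0],[1,-0.4,0,2.25,0],[1,-0.4,0,2.25,0]],
], squeeze=30)

```text
clock: 16.23
ee_pos: [488.1, 14.3, 53.3]
tool_rot: [0.695, 0.718, 0.03, 0.003]
ft_force: [1.6, 2.9, 1.5]
grip_width: 17.0
grip_force: 47.1
```

Run:
```python
from h import *
im=env.capture('scene');im2=env.capture('side');go(486,17,77,1.8)
cv2.imwrite('pics/s8.png',np.hstack([cv2.resize(im[120:240,250:370,::-1],None,fx=3.3,fy=3.3,interpolation=cv2.INTER_CUBIC),cv2.resize(im2[150:270,310:430,::-1],None,fx=3.3,fy=3.3,interpolation=cv2.INTER_CUBIC)]))
```

```text
pose [487.9  14.4  53.7] psi 1.79 F [ 0.9  1.6 -0.4] t 16.33 | row [ 0.36 -0.08 -2.32] turn -0.01 or 359.99
```

View pics/s8.png

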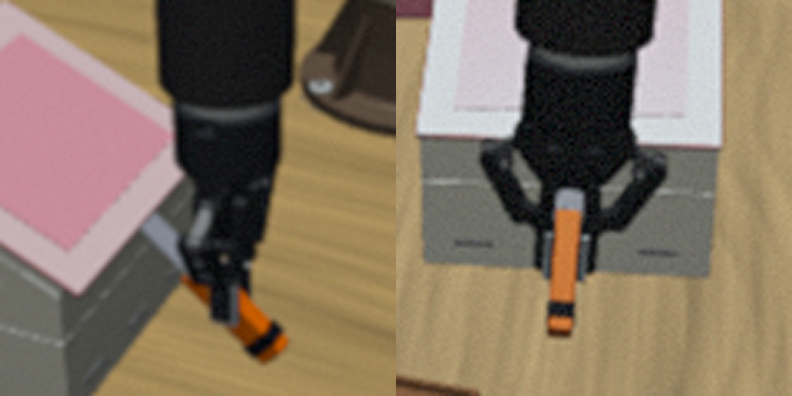

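Run:
```python
from h import *
p=env.get_state()['ee_pos']
f=lambda u,v:(u/3.3+250,v/3.3+120)
a=[np.array(onplane(f(*u),p,-88.2)) for u in((146,222),(184,277),(264,361))]
for i,j in((0,1),(1,2),(0,2)): d=a[i]-a[j]; print(d.round(1),np.degrees(np.arctan2(d[1],d[0])).round(1))
# TCP waypoints for lid angle th, blade beta
for th in(.3,.5,.8,1.1,1.4,1.7,2.0):
    ph=th-np.radians(25); b=np.radians(40); ty=-220.5+165*np.cos(ph); tz=199.7+165*np.sin(ph)
    print(th); go(487,ty+109*np.cos(b)+3,tz-109*np.sin(b)-1,1.8)
```

```text
[29.5 40.9] 54.2
[64.3 59.3] 42.7
[ 93.7 100.2] 46.9
0.3
pose [487.9  14.4  53.7] psi 1.79 F [ 0.9  1.6 -0.4] t 16.33 | row [ 1.72  0.2  -5.19] turn -0.01 or 359.99
0.5
pose [487.9  14.4  53.7] psi 1.79 F [ 0.9  1.6 -0.4] t 16.33 | row [ 1.96  0.36 -8.47] turn -0.01 or 359.99
0.8
pose [487.9  14.4  53.7] psi 1.79 F [ 0.9  1.6 -0.4] t 16.33 | row [  1.11   0.55 -13.32] turn -0.01 or 359.99
1.1
pose [487.9  14.4  53.7] psi 1.79 F [ 0.9  1.6 -0.4] t 16.33 | row [ -1.15   0.68 -17.7 ] turn -0.01 or 359.99
1.4
pose [487.9  14.4  53.7] psi 1.79 F [ 0.9  1.6 -0.4] t 16.33 | row [ -4.6    0.73 -21.23] turn -0.01 or 359.99
1.7
pose [487.9  14.4  53.7] psi 1.79 F [ 0.9  1.6 -0.4] t 16.33 | row [ -8.93   0.69 -23.58] turn -0.01 or 359.99
2.0
pose [487.9  14.4  53.7] psi 1.79 F [ 0.9  1.6 -0.4] t 16.33 | row [-13.77   0.58 -24.54] turn -0.01 or 359.99
```

Request:
move_arm([
  [[1,0,0,0,0],[1,0,0,0,0],[1,0.3,0,-1.5,0],[1,0.7,0.1,-3,0],[1,1.2,0.2,-4.5,0],[1,1.4,0.2,-6,0],[1,1.5,0.3,-7.5,0],[1,1.6,0.3,-8.5,0],[1,1.5,0.3,-9.5,0],[1,1.5,0.3,-9.5,0],[1,1.5,0.3,-9.5,0],[1,1.5,0.3,-9.5,0]],
], squeeze=110)

```text
clock: 17.33
ee_pos: [485.7, 25.2, 149.1]
tool_rot: [0.695, 0.718, 0.03, 0.002]
ft_force: [1.3, 0.6, -2.1]
grip_width: 15.9
grip_force: 108.2
```

Run:
```python
from h import *
st();go(487,30,145,1.8)
a=cv2.imread('pics/scene0.png');im=env.capture('scene');im2=env.capture('side')
cv2.imwrite('pics/s9.png',im[:,:,::-1]);cv2.imwrite('pics/d9.png',im2[:,:,::-1])
# lid angle from the scene view: corners of the lid, front y+ and hinge y+, by colour: search theta by edge overlap
def lidmask(c,th):
    ph=np.radians(-25)+th; Rb=R.from_euler('z',-88.42,degrees=True).as_matrix()
    P=[]
    for l,w in((0,111),(0,-111),(193,-111),(193,111)):
        x=80.2-l*np.cos(ph); z=199.7+l*np.sin(ph); nx,nz=-np.sin(ph)*-1*-1,np.cos(ph)
        P.append(Rb@np.array([x+6*np.sin(ph),w,z+6*np.cos(ph)])+[492.4,-140.3,0])
    m=np.zeros((400,640),np.uint8); cv2.fillConvexPoly(m,proj(c,np.array(P)).round().astype(int),1); return m
pink=(im[:,:,0].astype(int)-im[:,:,1]>25)&(im[:,:,0]>120); pink[:, :190]=0; pink[:100]=pink[:100]; 
for th in np.arange(0,1.3,.1):
    m=lidmask(cam('scene'),th); print(th.round(1), (pink&(m>0)).sum()/((pink[:,190:340]).sum()), (pink&(m>0)).sum()/m.sum())
```

```text
[ 25.4   5.9 -31.3  -1.2 -49.5 157.2] toolz [ 0.046  0.04  -0.998] toolx [-0.033  0.999  0.038]
pose [485.7  25.2 149.1] psi 1.78 F [ 1.3  0.6 -2.1] t 17.33 | row [0.46 0.13 0.43] turn -0.02 or 359.98
0.0 0.09285585747705596 0.29878401852924147
0.1 0.0986743446703857 0.3300561797752809
0.2 0.1069521924299682 0.3734031413612565
0.3 0.1148101493611661 0.42514438027543316
0.4 0.12056865215044088 0.4879825200291333
0.5 0.12302801271669365 0.5520861372812921
0.6 0.11451022734089136 0.5732732732732733
0.7 0.1169096035030892 0.7031024531024531
0.8 0.0888369024053746 0.6662168241115609
0.9 0.05536560494271489 0.5736482287134866
1.0 0.02675304420850579 0.4334305150631681
1.1 0.004918721132505548 0.20398009950248755
1.2 0.012656709255593545 0.4359504132231405
```

```bash
cat >> h.py <<'E'
def tilt(im,p):
    h=cv2.cvtColor(im,cv2.COLOR_RGB2HSV); m=((h[:,:,0]>5)&(h[:,:,0]<20)&(h[:,:,1]>200)&(h[:,:,2]>90)).astype(np.uint8)
    n,l,s,c=cv2.connectedComponentsWithStats(m); 
    v,u=np.nonzero(m); P=np.array([onplane((a,b),p,-88.2) for a,b in zip(u,v)])
    k=np.linalg.norm(P,axis=1)<110; P=P[k]; P0=P.mean(0); e=np.linalg.svd(P-P0)[2][0]; e*=np.sign(e[0])
    print(len(P),'centre',P0.round(1),'tilt',np.degrees(np.arctan2(e[1],e[0])).round(1),P.min(0).round(1),P.max(0).round(1))
E
python3 - <<'E'
from h import *
for f,p in(('s9',[485.7,25.2,149.1]),('s6',[485.8,46.1,60])): tilt(cv2.imread(f'pics/{f}.png')[:,:,::-1].copy(),np.array(p))
E
```

```text
165 centre [-14.5  -8.4] tilt 32.0 [-46.4 -40.7] [33.  15.9]
166 centre [-19.2  -4.7] tilt 19.1 [-53.8 -33.8] [30.8 18.3]
```

Request:
move_arm([
  [[1,-0.1,0.1,-1.9,0],[1,-0.4,0.2,-3.8,0],[1,-1.0,0.2,-5.4,0],[1,-1.8,0.3,-6.8,0],[1,-2.7,0.4,-8.2,0],[1,-3.8,0.4,-9.5,0],[1,-4.9,0.4,-10.6,0],[1,-6.1,0.4,-11.7,0],[1,-7.5,0.4,-12.6,0],[1,-9.0,0.4,-13.4,0],[1,-10.4,0.4,-14.1,0],[1,-10.4,0.4,-14.1,0]],
])

```text
clock: 18.43
ee_pos: [487.4, -85.4, 287.1]
tool_rot: [0.696, 0.718, 0.031, 0.003]
ft_force: [0.5, 0.3, 0.2]
grip_width: 15.9
grip_force: 110.3
```

Request:
move_arm([
  [[1,-1.6,0,-0.3,0],[1,-3.2,0,-0.6,0],[1,-4.9,0,-0.8,0],[1,-4.9,0,-0.8,0],[1,-4.9,0,-0.8,0]],
])

```text
clock: 18.85
ee_pos: [486.4, -121.8, 292.5]
tool_rot: [0.701, 0.713, 0.025, 0.009]
ft_force: [0.6, -1.0, -0.7]
grip_width: 15.8
grip_force: 110.2
```

```bash
cat >> h.py <<'E'
def lidth(im,n='scene'):
    c=cam(n);i=im.astype(int); pink=(i[:,:,0]-i[:,:,1]>22)&(i[:,:,0]>110); Rb=R.from_euler('z',-88.42,degrees=True).as_matrix(); o=[]
    for th in np.arange(.4,2.15,.1):
        ph=np.radians(-25)+th; P=[]
        for l,w in((0,111),(0,-111),(193,-111),(193,111)):
            P.append(Rb@np.array([80.2-l*np.cos(ph)-3*np.sin(-ph),w,199.7+l*np.sin(ph)])+[492.4,-140.3,0])
        m=np.zeros((400,640),np.uint8); cv2.fillConvexPoly(m,proj(c,np.array(P)).round().astype(int),1)
        k=cv2.dilate(m,np.ones((13,13)))-m; o.append((th.round(1),round(float(i[m>0].mean()),0),round(float(pink[m>0].mean()),2),round(float(pink[k>0].mean()),2)))
    print(o)
E
python3 - <<'E'
from h import *
st();go(487,-130,300,1.8)
im=env.capture('scene');im2=env.capture('side');cv2.imwrite('pics/s10.png',im[:,:,::-1]);cv2.imwrite('pics/d10.png',im2[:,:,::-1])
lidth(im);lidth(im2,'side')
E
```

```text
[  7.7   0.6 -17.   -1.  -69.5 173.6] toolz [ 0.048  0.023 -0.999] toolx [-0.017  1.     0.022]
pose [ 486.4 -121.8  292.5] psi 0.92 F [ 0.6 -1.  -0.7] t 18.85 | row [-0.81  0.08 -0.76] turn -0.88 or 359.12
[(np.float64(0.4), 100.0, 0.18, 0.34), (np.float64(0.5), 103.0, 0.22, 0.36), (np.float64(0.6), 105.0, 0.25, 0.38), (np.float64(0.7), 105.0, 0.29, 0.41), (np.float64(0.8), 104.0, 0.3, 0.42), (np.float64(0.9), 104.0, 0.32, 0.37), (np.float64(1.0), 108.0, 0.35, 0.28), (np.float64(1.1), 111.0, 0.34, 0.24), (np.float64(1.2), 80.0, 0.16, 0.19), (np.float64(1.3), 63.0, 0.06, 0.15), (np.float64(1.4), 54.0, 0.04, 0.11), (np.float64(1.5), 53.0, 0.03, 0.1), (np.float64(1.6), 55.0, 0.02, 0.1), (np.float64(1.7), 58.0, 0.01, 0.12), (np.float64(1.8), 61.0, 0.01, 0.2), (np.float64(1.9), 63.0, 0.01, 0.24), (np.float64(2.0), 67.0, 0.06, 0.18), (np.float64(2.1), 66.0, 0.07, 0.17)]
[(np.float64(0.4), 111.0, 0.02, 0.06), (np.float64(0.5), 111.0, 0.01, 0.06), (np.float64(0.6), 111.0, 0.01, 0.04), (np.float64(0.7), 111.0, 0.0, 0.03), (np.float64(0.8), 114.0, 0.0, 0.03), (np.float64(0.9), 91.0, 0.06, 0.05), (np.float64(1.0), 90.0, 0.07, 0.09), (np.float64(1.1), 90.0, 0.1, 0.07), (np.float64(1.2), 90.0, 0.09, 0.06), (np.float64(1.3), 88.0, 0.08, 0.05), (np.float64(1.4), 87.0, 0.08, 0.05), (np.float64(1.5), 84.0, 0.08, 0.04), (np.float64(1.6), 80.0, 0.07, 0.03), (np.float64(1.7), 78.0, 0.07, 0.03), (np.float64(1.8), 77.0, 0.07, 0.04), (np.float64(1.9), 77.0, 0.07, 0.02), (np.float64(2.0), 77.0, 0.07, 0.02), (np.float64(2.1), 76.0, 0.06, 0.02)]
```

```bash
cat >> h.py <<'E'
def edgeprof(im,n,w):
    c=cam(n); Rb=R.from_euler('z',-88.42,degrees=True).as_matrix(); o=[]
    for th in np.arange(.5,2.15,.1):
        ph=np.radians(-25)+th
        q=[Rb@np.array([80.2-l*np.cos(ph),w,199.7+l*np.sin(ph)])+[492.4,-140.3,0] for l in(185,205)]
        uv=proj(c,np.array(q)).round().astype(int)
        try:o.append((round(th,1),[tuple(int(t) for t in im[v,u]) for u,v in uv],uv[0].tolist()))
        except IndexError:o.append((round(th,1),uv.tolist()))
    for k in o:print(k)
E
python3 - <<'E'
from h import *
for f,n in(('d10','side'),('s10','scene')):
    im=cv2.imread(f'pics/{f}.png')[:,:,::-1]; print(n); edgeprof(im,n,90)
im=cv2.imread('pics/d10.png')[:,:,::-1]
print('col335',[(v,tuple(int(t) for t in im[v,335])) for v in range(2,160,6)])
E
```

```text
side
(np.float64(0.5), [(99, 102, 99), (113, 117, 113)], [324, 158])
(np.float64(0.6), [(153, 157, 157), (176, 182, 183)], [324, 151])
(np.float64(0.7), [(200, 204, 209), (174, 172, 175)], [324, 143])
(np.float64(0.8), [(97, 70, 74), (95, 58, 67)], [324, 134])
(np.float64(0.9), [(102, 75, 76), (101, 66, 72)], [324, 126])
(np.float64(1.0), [(105, 82, 80), (101, 74, 76)], [325, 118])
(np.float64(1.1), [(106, 83, 82), (113, 87, 88)], [325, 110])
(np.float64(1.2), [(106, 82, 82), (106, 80, 79)], [325, 102])
(np.float64(1.3), [(102, 78, 81), (105, 80, 81)], [326, 95])
(np.float64(1.4), [(104, 80, 80), (108, 83, 85)], [327, 88])
(np.float64(1.5), [(104, 80, 81), (108, 82, 79)], [327, 82])
(np.float64(1.6), [(108, 87, 85), (107, 81, 82)], [328, 77])
(np.float64(1.7), [(108, 81, 83), (106, 80, 82)], [329, 72])
(np.float64(1.8), [(101, 76, 77), (163, 153, 153)], [330, 69])
(np.float64(1.9), [(105, 76, 76), (120, 116, 110)], [330, 66])
(np.float64(2.0), [(102, 77, 81), (123, 121, 113)], [331, 63])
(np.float64(2.1), [(168, 155, 156), (120, 119, 111)], [332, 62])
scene
(np.float64(0.5), [(124, 1
[... 932 characters left out ...]
7), (5, 33, 67)], [193, 76])
(np.float64(2.1), [(13, 37, 66), (13, 38, 67)], [185, 75])
col335 [(2, (125, 123, 117)), (8, (128, 123, 118)), (14, (119, 117, 111)), (20, (124, 123, 113)), (26, (119, 116, 109)), (32, (121, 118, 111)), (38, (125, 123, 116)), (44, (121, 120, 114)), (50, (122, 118, 112)), (56, (119, 115, 109)), (62, (170, 156, 157)), (68, (108, 82, 83)), (74, (105, 77, 81)), (80, (106, 83, 83)), (86, (106, 80, 81)), (92, (106, 82, 82)), (98, (109, 85, 85)), (104, (106, 81, 82)), (110, (103, 82, 78)), (116, (109, 84, 87)), (122, (112, 87, 88)), (128, (104, 79, 81)), (134, (131, 132, 137)), (140, (106, 105, 97)), (146, (111, 109, 104)), (152, (107, 105, 98)), (158, (107, 107, 102))]
```

Request:
move_arm([
  [[1,3,0,0,1],[1,7,0,0,4],[1,11,0,0,8],[1,15,0,0,14],[1,17,0,0,21],[1,17,0,0,28],[1,17,0,0,35],[1,17,0,0,42],[1,17,0,0,49],[1,17,0,0,56],[1,17,0,0,63],[1,17,0,0,70]],
])

```text
clock: 19.95
ee_pos: [483.5, 48.9, 296.6]
tool_rot: [0.983, 0.18, 0.026, -0.007]
ft_force: [-0.7, -0.5, -0.6]
grip_width: 16.2
grip_force: 110.3
```

Run:
```python
from h import *
st();go(679.9,139.9,100,-100.6)
```

```text
[ 29.2  -1.5 -19.    0.2 -69.4  81.4] toolz [ 0.049  0.023 -0.999] toolx [0.934 0.353 0.054]
pose [483.5  48.9 296.6] psi -69.3 F [-0.7 -0.5 -0.6] t 19.95 | row [20.5  -1.49 20.8 ] turn 31.3 or -328.7
```

Request:
move_arm([
  [[1,20.5,-1.5,0,7],[1,20.5,-1.5,0,14],[1,20.5,-1.5,4,21],[1,20.5,-1.5,8,28],[1,20.5,-1.5,12,31.3],[1,20.5,-1.5,16,31.3],[1,20.5,-1.5,20.8,31.3],[1,20.5,-1.5,20.8,31.3],[1,20.5,-1.5,20.8,31.3],[1,20.5,-1.5,20.8,31.3]],
], squeeze=30)

```text
clock: 20.78
ee_pos: [677.4, 140.1, 95.4]
tool_rot: [0.996, -0.09, 0.02, -0.012]
ft_force: [-0.2, 0.1, -0.8]
grip_width: 16.0
grip_force: 110.3
```

Run:
```python
from h import *
st();go(679.9,139.9,55,-100.6);go(679.9,139.9,17,-100.6)
```

```text
[ 27.8  27.1  -9.2   0.1 -51.1  51.8] toolz [ 0.041  0.02  -0.999] toolx [ 0.983 -0.179  0.037]
pose [677.4 140.1  95.4] psi -100.27 F [-0.2  0.1 -0.8] t 20.78 | row [0.1  0.08 4.05] turn 0.33 or -359.67
pose [677.4 140.1  95.4] psi -100.27 F [-0.2  0.1 -0.8] t 20.78 | row [-0.04  0.19  7.84] turn 0.33 or -359.67
```

Request:
move_arm([
  [[1.7,0,0.1,3,0],[1.7,0,0.1,4,0],[1.7,0,0.1,4.6,0],[1.7,0,0.1,5.2,0],[1.7,0,0.1,5.8,0],[1.7,0,0.1,6.4,0],[1.7,0,0.1,7,0],[1.7,0,0.1,7.4,0],[1.7,0,0.1,7.7,0],[1.7,0,0.1,7.7,0]],
], squeeze=30)

```text
clock: 21.62
ee_pos: [685.0, 142.7, 27.6]
tool_rot: [0.996, -0.089, 0.026, -0.015]
ft_force: [-5.6, 1.2, 14.1]
grip_width: 17.2
grip_force: 48.5
```

Run:
```python
from h import *
st();go(679.9,139.9,17,-100.6)
```

```text
[ 27.8  31.5 -12.1   0.2 -42.9  51.8] toolz [ 0.054  0.025 -0.998] toolx [ 0.983 -0.178  0.049]
pose [685.  142.7  27.6] psi -100.17 F [-5.6  1.2 14.1] t 21.62 | row [-0.51  0.4   1.02] turn 0.43 or -359.57
```

Request:
move_arm([
  [[1.75,0,0,0,0],[1.75,0,0,0,0],[1.75,-0.3,0,0.3,0],[1.75,-0.3,0,0.3,0]],
])

```text
clock: 21.95
ee_pos: [682.0, 142.9, 22.9]
tool_rot: [0.996, -0.089, 0.026, -0.015]
ft_force: [-1.3, 2.9, 5.9]
grip_width: 17.6
grip_force: 24.3
```

Run:
```python
from h import *
s=st();go(679.9,139.9,17,-100.6);print(s['grip_width'],s['grip_force'])
im=env.capture('scene');cv2.imwrite('pics/s11.png',im[:,:,::-1])
h=cv2.cvtColor(im,cv2.COLOR_RGB2HSV); m=(h[:,:,0]>5)&(h[:,:,0]<20)&(h[:,:,1]>200)&(h[:,:,2]>90)
v,u=np.nonzero(m);k=(u>280)&(u<400);print(k.sum())
P=np.array([onplane((a,b),s['ee_pos'],169.4) for a,b in zip(u[k],v[k])]);P=P[np.linalg.norm(P,axis=1)<110]
e=np.linalg.svd(P-P.mean(0))[2][0];print(P.mean(0),np.degrees(np.arctan(e[1]/e[0])),P.min(0),P.max(0))
```

```text
[ 27.9  31.7 -12.7   0.2 -42.3  51.7] toolz [ 0.054  0.025 -0.998] toolx [ 0.983 -0.179  0.048]
pose [682.  142.9  22.9] psi -100.21 F [-1.3  2.9  5.9] t 21.95 | row [-0.18  0.36  0.57] turn 0.39 or -359.61
17.624568266730222 24.32255744934082
184
[-17.28402518   4.45974688] 57.78101433552134 [-53.32727963 -36.65768359] [11.08097974 36.66163624]
```

Request:
move_arm([
  [[1.77,-0.2,-0.2,0.4,0],[1.77,-0.2,-0.2,0.4,0],[1.77,-0.2,-0.2,0.5,0],[1.77,-0.2,-0.2,0.5,0],[1.9,-0.2,-0.2,0.3,0],[2.4,-0.2,-0.2,0.2,0],[4.2,-0.2,-0.2,0.2,0],[4.2,-0.2,-0.2,0.2,0],[4.2,-0.2,-0.2,0.2,0]],
])

```text
clock: 22.75
ee_pos: [678.7, 144.0, 17.8]
tool_rot: [0.996, -0.09, 0.023, -0.014]
ft_force: [-0.3, 0.3, -0.5]
grip_width: 42.1
grip_force: 0.0
```

Request:
move_arm([
  [[4.2,0,0,-4,0],[4.2,0,0,-8,0],[4.2,0,0,-12,0],[4.2,0,0,-15,0],[4.2,0,0,-15,0],[4.2,0,0,-15,0]],
])

```text
clock: 23.25
ee_pos: [672.5, 141.2, 170.7]
tool_rot: [0.996, -0.09, 0.025, -0.015]
ft_force: [-0.3, 0.1, -1.2]
grip_width: 41.9
grip_force: 0.0
```

Run:
```python
from h import *
s=st();go(560,150,250,-100.6)
im=env.capture('wrist');cv2.imwrite('pics/w12.png',im[:,:,::-1]);c=cam('wrist',s['ee_pos'],s['tool_rot'])
for n,cc,i in(('wrist',c,im),('scene',cam('scene'),env.capture('scene')),('side',cam('side'),env.capture('side'))):
    h=cv2.cvtColor(i,cv2.COLOR_RGB2HSV); m=((h[:,:,0]>5)&(h[:,:,0]<20)&(h[:,:,1]>190)&(h[:,:,2]>90)).astype(np.uint8)
    k,l,stt,ce=cv2.connectedComponentsWithStats(m); j=1+np.argmax(stt[1:,4]); v,u=np.nonzero(l==j)
    q=np.array([plane(cc,(a,b),28)[:2] for a,b in zip(u,v)]); e=np.linalg.svd(q-q.mean(0))[2][0]; t=(q-q.mean(0))@e
    print(n,len(q),'centre',q.mean(0).round(1),'yaw',np.degrees(np.arctan2(e[1],e[0])).round(1),'len',np.ptp(t).round(1),'wid',np.ptp((q-q.mean(0))@[-e[1],e[0]]).round(1))
```

```text
[ 28.2  22.5  -5.9   0.2 -58.3  51.4] toolz [ 0.053  0.025 -0.998] toolx [ 0.983 -0.18   0.048]
pose [672.5 141.2 170.7] psi -100.27 F [-0.3  0.1 -1.2] t 23.25 | row [-10.83   0.87  -8.49] turn 0.33 or -359.67
wrist 902 centre [663.6 148.9] yaw 168.9 len 66.9 wid 18.2
scene 249 centre [672.7 148.1] yaw -10.4 len 66.1 wid 21.3
side 121 centre [665.4 168.3] yaw 169.2 len 71.2 wid 30.6
```

Run:
```python
from h import *
go(420,285,200,-74.2)
i=cv2.imread('pics/w12.png');c=None
import numpy as np
p=np.array([672.5,141.2,170.7]);q=env.get_state()['tool_rot'];c=cam('wrist',p,q)
o=np.array([675,146.7]);a=np.radians(168.9);d=np.array([np.cos(a),np.sin(a)])
for t in(80,100,110,114,118,122,126):
    uv=proj(c,np.r_[o+d*t,16])[0].round().astype(int);print(t,uv,i[uv[1],uv[0]] if 0<=uv[1]<400 else None)
```

```text
pose [670.7 140.5 166.4] psi -100.29 F [ 0.5 -0.5  0.4] t 23.4 | row [-27.09  -9.84  -4.2 ] turn -26.09 or 333.91
80 [323 269] [156 147 143]
100 [322 287] [155 143 139]
110 [322 296] [153 141 139]
114 [322 300] [ 74  93 123]
118 [322 303] [ 43  76 115]
122 [322 307] [24 40 60]
126 [322 311] [ 46  83 129]
```

Request:
move_arm([
  [[8.5,-27.1,-9.8,-4.2,-7],[8.5,-27.1,-9.8,-4.2,-14],[8.5,-27.1,-9.8,-4.2,-21],[8.5,-27.1,-9.8,-4.2,-26],[8.5,-27.1,-9.8,-4.2,-26],[8.5,-27.1,-9.8,-4.2,-26],[8.5,-27.1,-9.8,-4.2,-26],[8.5,-27.1,-9.8,-4.2,-26],[8.5,-27.1,-9.8,-4.2,-26],[8.5,-27.1,-9.8,-4.2,-26],[8.5,-27.1,-9.8,-4.2,-26]],
])

```text
clock: 24.32
ee_pos: [421.0, 284.2, 200.0]
tool_rot: [0.99, 0.136, 0.025, -0.007]
ft_force: [0.1, 0.5, -0.1]
grip_width: 84.8
grip_force: 0.0
```

Run:
```python
from h import *
s=st()
im=env.capture('wrist');cv2.imwrite('pics/w13.png',im[:,:,::-1]);c=cam('wrist',s['ee_pos'],s['tool_rot'])
h=cv2.cvtColor(im,cv2.COLOR_RGB2HSV); m=((h[:,:,0]>105)&(h[:,:,0]<125)&(h[:,:,1]>190)&(h[:,:,2]>100)).astype(np.uint8)
k,l,stt,ce=cv2.connectedComponentsWithStats(m); j=1+np.argmax(stt[1:,4]); print(stt[j])
cn=max(cv2.findContours((l==j).astype(np.uint8),0,2)[0],key=cv2.contourArea)[:,0]
q=np.array([plane(c,t,25)[:2] for t in cn],np.float32); print(cv2.minAreaRect(q))
go(429,293,10,-74.2)
```

```text
[ 57.5   4.7 -26.4   2.  -56.4  47.1] toolz [ 0.048  0.022 -0.999] toolx [0.962 0.269 0.052]
[344 125   3 112 192]
((431.4548034667969, 268.004638671875), (110.59730529785156, 2.0157580375671387), 16.388341903686523)
pose [421.2 284.  200. ] psi -74.39 F [-0.1 -0.  -0.2] t 24.37 | row [ 1.000e-02 -5.100e-01  1.903e+01] turn -0.19 or 359.81
```

Run:
```python
from h import *
s=env.get_state();im=cv2.imread('pics/w13.png').astype(int);c=cam('wrist',np.array([421.1,284.1,200]),s['tool_rot'])
print(im[200,300:420:12].tolist())
m=((im[:,:,0]-im[:,:,2]>70)).astype(np.uint8)
k,l,stt,ce=cv2.connectedComponentsWithStats(m); j=1+np.argmax(stt[1:,4]); print(stt[j])
for thr in(70,110):
  m=((im[:,:,0]-im[:,:,2]>thr)).astype(np.uint8);k,l,stt,ce=cv2.connectedComponentsWithStats(m); j=1+np.argmax(stt[1:,4])
  cn=max(cv2.findContours((l==j).astype(np.uint8),0,2)[0],key=cv2.contourArea)[:,0]
  for z in(26,13):
    q=np.array([plane(c,t,z)[:2] for t in cn],np.float32); print(thr,z,cv2.minAreaRect(q))
```

```text
[[178, 94, 48], [187, 103, 48], [189, 106, 50], [190, 108, 52], [79, 112, 133], [75, 110, 134], [68, 104, 125], [63, 95, 116], [58, 93, 111], [69, 110, 135]]
[ 295  110   52  130 6395]
70 26 ((430.4987487792969, 291.7142028808594), (127.72408294677734, 48.167293548583984), 16.415428161621094)
70 13 ((428.4744873046875, 291.33734130859375), (133.04046630859375, 50.17219161987305), 16.415428161621094)
110 26 ((430.464599609375, 291.52410888671875), (127.22509765625, 47.49872970581055), 16.74362564086914)
110 13 ((428.4389343261719, 291.1393127441406), (132.52066040039062, 49.47578811645508), 16.743602752685547)
```

Run:
```python
from h import *
go(430,292,70,-73.7);go(430,292,12,-73.7)
```

```text
pose [421.2 284.  200. ] psi -74.39 F [-0.1 -0.  -0.2] t 24.37 | row [ 0.39 -0.43 13.04] turn -0.69 or 359.31
pose [421.2 284.  200. ] psi -74.39 F [-0.1 -0.  -0.2] t 24.37 | row [ 0.09 -0.38 18.84] turn -0.69 or 359.31
```

Request:
move_arm([
  [[8.5,0.4,-0.4,4,-0.7],[8.5,0.4,-0.4,8,-0.7],[8.5,0.4,-0.4,12,-0.7],[8.5,0.2,-0.4,15,-0.7],[8.5,0.1,-0.4,17.5,-0.7],[8.5,0.1,-0.4,18.8,-0.7],[8.5,0.1,-0.4,18.8,-0.7],[8.5,0.1,-0.4,18.8,-0.7]],
])

```text
clock: 25.03
ee_pos: [430.1, 292.0, 12.2]
tool_rot: [0.99, 0.142, 0.025, -0.007]
ft_force: [0.3, -0.1, -0.3]
grip_width: 85.1
grip_force: 0.0
```

Request:
move_arm([
  [[4,0,0,0,0],[4,0,0,0,0],[4,0,0,0,0],[4,0,0,0,0],[4,0,0,0,0],[4,0,0,0,0]],
], squeeze=45)

```text
clock: 25.53
ee_pos: [430.2, 293.9, 14.7]
tool_rot: [0.989, 0.143, 0.027, -0.009]
ft_force: [0.4, -2.0, 6.9]
grip_width: 48.9
grip_force: 46.8
```

Request:
move_arm([
  [[4,0,0,-4,0],[4,0,0,-8,0],[4,0,0,-12,0],[4,0,0,-16,0],[4,0,0,-20,0],[4,0,0,-22,0],[4,0,0,-22,0]],
])

```text
clock: 26.12
ee_pos: [420.3, 290.0, 239.2]
tool_rot: [0.989, 0.143, 0.03, -0.012]
ft_force: [-0.0, 1.3, -2.1]
grip_width: 48.8
grip_force: 48.7
```

Run:
```python
from h import *
st()
Rb=R.from_euler('z',-88.42,degrees=True).as_matrix()
t=Rb@np.array([0,0,0.])+[492.4,-140.3,0]; print(t)
go(t[0],t[1],250,-88.4);go(t[0],t[1],130,-88.4)
```

```text
[ 58.    2.7 -23.1   2.  -61.   47.5] toolz [ 0.055  0.031 -0.998] toolx [0.957 0.282 0.062]
[ 492.4 -140.3    0. ]
pose [420.3 290.  239.2] psi -73.54 F [-0.   1.3 -2.1] t 26.12 | row [-5.16 43.29 -2.03] turn 14.86 or -345.14
pose [420.3 290.  239.2] psi -73.54 F [-0.   1.3 -2.1] t 26.12 | row [-5.9  43.46  9.95] turn 14.86 or -345.14
```

Request:
move_arm([
  [[4,-5.2,43.3,-1,4],[4,-5.2,43.3,-1,8],[4,-5.2,43.3,-1,12],[4,-5.2,43.3,-1,14.9],[4,-5.2,43.3,-1,14.9],[4,-5.2,43.3,-1,14.9],[4,-5.2,43.3,-1,14.9],[4,-5.2,43.3,-1,14.9],[4,-5.2,43.3,-1,14.9],[4,-5.2,43.3,-1,14.9],[4,-5.2,43.3,-1,14.9],[4,-5.2,43.3,-1,14.9]],
])

```text
clock: 27.12
ee_pos: [490.4, -145.3, 235.6]
tool_rot: [1.0, 0.011, 0.024, -0.011]
ft_force: [0.4, -0.1, -1.7]
grip_width: 49.0
grip_force: 48.6
```

Run:
```python
from h import *
st();go(492.4,-140.3,105,-88.4);go(492.4,-140.3,89,-88.4)
```

```text
[  4.7   3.8 -21.   -1.2 -62.3  87.1] toolz [ 0.047  0.023 -0.999] toolx [0.999 0.021 0.048]
pose [ 490.4 -145.3  235.6] psi -88.72 F [ 0.4 -0.1 -1.7] t 27.12 | row [-0.42 -0.21 13.06] turn -0.32 or 359.68
pose [ 490.4 -145.3  235.6] psi -88.72 F [ 0.4 -0.1 -1.7] t 27.12 | row [-0.5  -0.17 14.66] turn -0.32 or 359.68
```

Request:
move_arm([
  [[4,-0.1,-0.4,3,-0.3],[4,-0.2,-0.3,6,-0.3],[4,-0.3,-0.3,9,-0.3],[4,-0.4,-0.2,11,-0.3],[4,-0.4,-0.2,12.3,-0.3],[4,-0.4,-0.2,13,-0.3],[4,-0.4,-0.2,13,-0.3],[4,-0.4,-0.2,13,-0.3]],
])

```text
clock: 27.78
ee_pos: [493.2, -136.8, 106.8]
tool_rot: [1.0, 0.016, 0.025, -0.011]
ft_force: [-0.4, 0.2, -1.4]
grip_width: 48.8
grip_force: 48.6
```

Request:
move_arm([
  [[4,0,0,0.2,0],[4,0,0,0.4,0],[4,0,0,0.6,0],[4,0,0,0.8,0],[4,0,0,1.0,0],[4,0,0,1.1,0],[4,0,0,1.1,0]],
])

```text
clock: 28.37
ee_pos: [493.5, -136.9, 95.3]
tool_rot: [1.0, 0.016, 0.024, -0.011]
ft_force: [0.5, 0.5, -2.2]
grip_width: 49.0
grip_force: 48.6
```

Request:
move_arm([
  [[4,0,0,0.1,0],[4,0,0,0.2,0],[4,0,0,0.3,0],[4,0,0,0.4,0],[4,0,0,0.4,0]],
])

```text
clock: 28.78
ee_pos: [493.8, -136.7, 91.3]
tool_rot: [1.0, 0.016, 0.024, -0.011]
ft_force: [-0.2, -0.3, -2.0]
grip_width: 49.0
grip_force: 48.6
```

Request:
move_arm([
  [[4,0,0,0.1,0],[4,0,0,0.15,0],[4,0,0,0.2,0],[4,0,0,0.25,0],[4,0,0,0.25,0]],
])

```text
clock: 29.2
ee_pos: [493.9, -136.7, 89.9]
tool_rot: [1.0, 0.016, 0.025, -0.011]
ft_force: [-4.7, 2.0, 9.6]
grip_width: 49.4
grip_force: 49.8
```

Request:
move_arm([
  [[5.2,0,0,0,0],[5.6,0,0,0,0],[6.2,0,0,0,0],[6.2,0,0,0,0],[6.2,0,0,0,0]],
])

```text
clock: 29.62
ee_pos: [494.1, -136.7, 89.0]
tool_rot: [1.0, 0.016, 0.025, -0.011]
ft_force: [-0.2, -0.1, 0.5]
grip_width: 61.6
grip_force: 0.0
```

Request:
move_arm([
  [[6.2,0,0,-2,0],[6.2,0,0,-5,0],[6.2,0,0,-9,0],[6.2,0,0,-13,0],[6.2,0,-3,-16,0],[6.2,0,-10,-17,0],[6.2,0,-14,-17,0],[6.2,0,-18,-17,0],[6.2,0,-22,-17,0],[6.2,0,-22,-17,0],[6.2,0,-22,-17,0]],
])

```text
clock: 30.53
ee_pos: [478.8, 83.0, 263.9]
tool_rot: [0.999, 0.017, 0.025, -0.012]
ft_force: [0.3, 0.4, 0.3]
grip_width: 62.0
grip_force: 0.0
```

Run:
```python
from h import *
s=st();go(0,0,0,0)
im=env.capture('scene');im2=env.capture('side');cv2.imwrite('pics/s14.png',im[:,:,::-1])
edgeprof(im2,'side',90); edgeprof(im,'scene',90)
for n,i in(('scene',im),('side',im2)):
    b=((i[:,:,2].astype(int)-i[:,:,0]>70)&(i[:,:,2]>120)).astype(np.uint8); k,l,t,ce=cv2.connectedComponentsWithStats(b)
    for j in range(1,k):
        if t[j,4]>40:
            v,u=np.nonzero(l==j);print(n,t[j],[plane(cam(n),ce[j],z)[:2].round() for z in(26,101)])
# mouse/mug shift
a=cv2.imread('pics/scene0.png')[:,:,::-1].astype(int)
for nm,(x0,x1,y0,y1) in dict(mouse=(205,265,265,305),mug=(420,480,280,340)).items(): print(nm,abs(a-im)[y0:y1,x0:x1].mean())
```

```text
[ 33.4  -0.5 -22.4   0.5 -64.9  58.4] toolz [ 0.05   0.024 -0.998] toolx [0.998 0.034 0.05 ]
pose [478.8  83.  263.9] psi -87.97 F [0.3 0.4 0.3] t 30.53 | row [-49.41   7.19  23.77] turn -87.97 or 272.03
(np.float64(0.5), [(95, 96, 94), (110, 111, 109)], [324, 158])
(np.float64(0.6), [(153, 156, 156), (174, 179, 180)], [324, 151])
(np.float64(0.7), [(198, 207, 211), (176, 174, 176)], [324, 143])
(np.float64(0.8), [(98, 70, 70), (100, 62, 69)], [324, 134])
(np.float64(0.9), [(102, 76, 74), (100, 66, 73)], [324, 126])
(np.float64(1.0), [(110, 85, 86), (103, 78, 77)], [325, 118])
(np.float64(1.1), [(108, 81, 81), (116, 97, 94)], [325, 110])
(np.float64(1.2), [(106, 80, 76), (105, 81, 81)], [325, 102])
(np.float64(1.3), [(109, 84, 83), (106, 80, 79)], [326, 95])
(np.float64(1.4), [(108, 83, 82), (107, 86, 87)], [327, 88])
(np.float64(1.5), [(112, 89, 89), (107, 82, 84)], [327, 82])
(np.float64(1.6), [(108, 84, 84), (110, 81, 83)], [328, 77])
(np.float64(1.7), [(107, 82, 84), (106, 81, 83)], [329, 72])
(np.float64(1.8), [(112, 84, 88), (170, 156, 159)], [330, 69])
(np.float64(1.9), [(116,
[... 859 characters left out ...]
])
(np.float64(1.6), [(79, 56, 58), (77, 55, 56)], [225, 89])
(np.float64(1.7), [(76, 56, 54), (76, 56, 57)], [217, 84])
(np.float64(1.8), [(76, 55, 56), (78, 55, 56)], [209, 81])
(np.float64(1.9), [(76, 54, 56), (143, 134, 143)], [201, 78])
(np.float64(2.0), [(74, 52, 53), (13, 37, 67)], [193, 76])
(np.float64(2.1), [(74, 69, 88), (10, 36, 68)], [185, 75])
scene [247 169  36  29 509] [array([ 391., -197.]), array([ 489., -133.])]
scene [ 165  300  140   70 3414] [array([862.,  -6.]), array([906.,  36.])]
side [341 179  47   5 151] [array([ 502., -300.]), array([ 494., -150.])]
side [177 207  59  39 672] [array([886., -25.]), array([832.,  92.])]
mouse 6.489305555555555
mug 5.047314814814815
```

```bash
python3 -c "
from workcell import env
print(env.finish_job())"
```

```text
the job is handed in; nothing more can be done
None
```

I handed the job in at about 31 s, and `finish_job` returned no verdict; by my camera and force readings the lid stands open at about 2.0 rad, the blade lies flat in its tray with its tip now toward the robot, the power bank sits on the deck (about 10 N at set-down), and the mug and mouse look unmoved. The in-slot depth and the roughly 40-degree tilt were estimated from arm pose and images rather than measured directly.

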